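Clamp a heel lift in the trimming jig with the swing strap and cam lever

ROBOT

A 7-joint arm with a two-finger parallel gripper is mounted at the origin on a cart in front of the work surface, level with it; the furniture and walls round the work are solid. World frame = base frame: x ahead of the robot, y to its left, z up, the work surface at z = 0. Lengths are in m, angles in rad, forces in N, time in s.
With the tool pointing down it reaches from about 0.4 to 0.875 m from the base axis. Payload 19.3 kg.
Tool frame: the origin (TCP) lies between the finger pads; the fingertips stand 19 mm ahead of it and the grasp point (between the pads) is the TCP; z points along the fingers, y is the direction in which the jaws open and shut (so a half turn about z gives the same grasp; the last joint's range is limited). The gripper opens to 85 mm and grips with 20 to 120 N. Pads are 22 mm wide; open, the fingers measure 114 mm over their backs; the gripper's body (76 mm by 85 mm) begins 54 mm behind the grasp point. The pads swing forward as they close: fully open they stand 13 mm farther back than shut.
Start: joints at [-0.07, 0.521, -0.036, 1.599, 0.021, 1.021, -0.113], TCP at [0.625, -0, 0.25] pointing down, gripper open.
Joint ranges: [-2.91, 2.91], [-0.3, 2.13], [-1.5, 1.42], [0.17, 2.43], [-1.26, 4.41], [0.16, 1.93], [-2.52, 2.52]. Speed limits (rad/s): [1.89, 1.89, 2.39, 2.39, 3.01, 3.01, 3.01].

INTERFACE

Orientations are given as [roll, pitch, yaw] about the fixed x, y, z axes, in that order (R = Rz(yaw) Ry(pitch) Rx(roll)).
In Python, from workcell import status, imaging, bot gives the robot as it stands.
- The arm moves only by the shell command python3 -m handwheel 'ROWS' [FORCE]. ROWS is JSON, a list of rows, each an object with "offset": the shift along the tool's x, y, z in mm, a list of three; "rot": the turn, a rotation vector about the tool's x, y, z in degrees, a list of three; "claw": the opening, from -1 (shut) to 1 (fully open). A call has 1 to 12 rows; each row shifts and turns the commanded pose from where the row before left it, along the tool's axes as they then stand; what a row does not reach is not made up. A row lasts 1/10 s, in which the tool goes at most 50 mm and 8.59 degrees, less where a joint would pass 70% of its speed; a pose out of reach is approached as far as the arm can. A call is refused whole if a number of a shift passes 50 or a number of a turn 8.59, either way. A call with a gripper value outside its range is refused whole. The fingers move at their own pace and stop on an object; FORCE is the grip in N (left out, the last holds). Time passes only in rows, so rows that do not move let the fingers close. It gives the time, the measured TCP pose, the force and the opening at its end, in the units of the state.
- status.observe(): the state, without advancing time (a new reading comes with each control period).
- imaging.grab_frame(name): name is "scene" or "side" or "wrist"; returns a dict with "color" (420x560x3 uint8, red, green, blue), "range_z" (420x560 float32, m along the optical axis (not along the pixel's ray), 0 where there is no reading), "fx", "fy", "cx", "cy" (pixels), "camera_from_world" (4x4, takes a point from world to camera coordinates). Camera axes: x right, y down, z forward; pixel columns grow to the right and rows downward; lengths in m; the calibration is good to about 2 mm. A picture is of the moment at which its call begins.
- bot.job_done(): hands the job in, once; it reports no verdict.
Trained networks look in the newest picture that a camera, given by its name, has taken for a name from the list of things; names that differ only in an ending like _2 or _b are one class to them, and where a whole thing is asked for, a point or a joint stands for the part that bears it (a point fixed in the world has none). Each returns a list of dicts, best first, with "conf" (0 to 1); they miss things now and then, are a little off and sometimes report something else, mostly with a low value. They report only what shows in the picture. A call takes as long as a camera call. They do not tell look-alikes from the thing itself.
- imaging.regions_of(thing, camera): "region" (420x560 bool, what is visible of it) and "box" ([centre column, centre row, width, height] in pixels, round what is visible of it).
- imaging.mark_of(thing, camera): "uv" ([column, row] in pixels: a listed point, or the origin of a listed thing).
The state is a dict: "clock": time; "qpos": joint angles; "qd": joint speeds; "joint_efforts": joint torques, N m; "position": TCP position; "tool_rot": TCP orientation; "force": force on the tool from outside, world axes, zero at the start; "moment": the same for the moment, N m; "grip_width": finger opening in m.
Only numpy, scipy, OpenCV 4.12 (cv2) and the standard library are available. Lean on these libraries where they do the work, as an engineer would, in place of code of your own. Each camera call takes 0.05 s, during which the arm holds its last target.

TASK

Clamp the leather heel lift in the small trimming jig, ready for rasping its edge, working with the fingertips only: nothing is to be gripped or picked up. First push the heel lift across its rest, away from the robot, until its straight edge stops against the locating pins; then, with the cam lever still up, swing the clamp strap over the lift with the back of a finger as far as its stop pin; last, push the cam lever right down so that the strap's rubber foot holds the lift fast. Leave the spool, the edge plane and the beeswax where they lie.

Things in the scene. Friction and masses are not known exactly. Their poses are not given: they have to be found in the camera images.
- jig: The trimming jig, fixed to the bench: plywood base 140 (x) x 230 (y) x 18 mm; origin at the centre of its underside; unturned, x points away from the robot, y left, z up. On it stand a rest for the heel lift with two locating pins behind it, at the right, and the clamp column with strap and cam lever, at the left.
- heel_seat (a point): Middle of the seat on top of the rest, 30 mm above the bench, at x -6, y -55 mm in the jig's frame and axes. The cork-faced rest reaches from 28 mm before it to 31 mm behind it, +-27 mm sideways. The two steel locating pins, 10 mm thick, 26 mm high, stand 35 mm behind it (+x) and 21 mm to either side, tops 14 mm above it.
- lever_pin (a point): The cam lever's level pin, on the column's axis, 92 mm above the bench, at x -6, y 50 mm in the jig's frame and axes. The strap swings about the vertical axis through it. A slim stop pin, top 73 mm above the bench, stands 16 mm behind (+x) and 34 mm right (-y) of it.
- heel_lift: The heel lift, a loose D-shaped stack of leather 62 (x) x 69 (y) x 19 mm, about 110 g; origin at the centre of its underside. Its nearly straight edge is its -x side, facing the jig's pins; its rounded edge, +x, faces the robot. It starts 8 to 15 mm short of the pins, turned by less than 0.05 rad; under 1 N slides it. Home, its centre lies at x -6 mm in the jig's frame, y as at the start.
- heel_mid (a point): Centre of the heel lift, half-way up (9.5 mm above its underside); x axis towards its rounded edge, z up. In the jig's frame z is 39.5 mm while it lies on the rest.
- strap_swivel (a joint): Swing of the strap about the column's vertical axis, rad. 0: against its stop pin, strap pointing along the jig's -y, foot over the heel lift's seat. Grows clockwise seen from above: at 1.57 the strap points along the jig's -x, parked at the robot's side; limit 2.25. Stays where it is left; about 1 N at 75 mm from the axis moves it.
- strap_bar (a point): Point in the middle of the strap's flat steel bar, 75 mm from the column's axis, half-way through its thickness (69 mm above the bench with the lever up). The bar is 24 mm wide and 10 mm thick, level, with underside 64 mm above the bench (15 mm above the heel lift's top), and ends 132 mm from the axis.
- strap_foot: The round rubber foot, 20 mm across, sprung on a screw under the strap near its end; origin at the centre of its underside, 105 mm from the column's axis and, with the lever up, 51.5 mm above the bench: 2.5 mm above the heel lift's top. The cam lowers the strap evenly, 5 mm over the lever's whole travel.
- cam_lever (a joint): Angle of the cam lever about its pin, rad. 0: upright; grows as it goes down on the side opposite to the strap; 1.45: its stop, nearly level, fully down. It turns with the strap: with the strap at 0 it goes down towards the jig's +y. It stays where it is left; 2 to 4 N at its end moves it, and the cam is self-locking: the clamp stays shut.
- lever_end (a point): Tip of the cam lever, 91 mm from its pin. The black grip is round, 12 to 17 mm thick, from 20 mm to 91 mm from the pin.
- spool: Bystander: wooden spool of dark thread, 44 mm across, 58 mm high, standing on the bench right of the jig; origin under its centre.
- edge_plane: Bystander: small blue and black edge plane, 28 x 58 x 20 mm, on the bench right of the jig; origin under its centre.
- beeswax: Bystander: worn cake of beeswax, 38 x 53 x 24 mm, on the bench behind the jig; origin under its centre.
There are look-alikes about, which are no part of the job. Of the things like the heel_lift, leave any that is green or purple; of the rest the smaller one is meant.

How it is judged:
On the way, in this order (a step that is already met when the one before it is completed fails the run):
1. the heel lift is pushed home against the pins (x of heel_mid in the frame of jig above -0.0085 m and y of heel_mid in the frame of jig between -0.07 and -0.04 m and angle between the x axis of heel_mid and the x axis of jig, either way round below 0.1 rad and z of heel_mid in the frame of jig between 0.0355 and 0.0435 m), for 0.2 s.
2. the strap is swung over the lift to its stop, the cam lever still up (all of step 1 and value of joint strap_swivel below 0.06 rad and value of joint cam_lever below 0.6 rad), for 0.2 s.
3. the cam lever is pushed fully down and the foot bears on the lift (all of step 1 and value of joint cam_lever above 1.36 rad and contact force between strap_foot and heel_lift above 6 N), for 0.2 s.
At the end, for the whole second after the job is handed in: The heel lift lies flat on its rest, pushed home to 2.5 mm against the pins and square to 0.1 rad, within 15 mm sideways of the middle; the strap is against its stop (within 0.06 rad), the cam lever fully down (above 1.36 rad), the foot presses on the lift with over 6 N, all at rest (all of step 3 and value of joint strap_swivel below 0.06 rad and linear speed of heel_lift below 0.01 m/s); the robot touches nothing.
It fails at once if the heel lift is lifted or tipped off its rest (z of heel_mid in the frame of jig above 0.0475 m or z of heel_mid in the frame of jig below 0.0315 m or angle between heel_mid's own z axis and vertical above 0.25 rad).
It fails at once if the cam lever is pushed down before the strap is over the lift (value of joint cam_lever above 0.8 rad and value of joint strap_swivel above 0.15 rad).
It fails at once if the spool is disturbed (distance of spool from where it was at the start of the episode above 0.02 m).
It fails at once if the edge plane is disturbed (distance of edge_plane from where it was at the start of the episode above 0.02 m).
It fails at once if the beeswax is disturbed (distance of beeswax from where it was at the start of the episode above 0.02 m).
It also fails if it takes over 58 s, if anything falls off the work surface, if the arm or the gripper's body presses on something with over 40 N, if the wrist force passes 120 N, or if a joint passes its speed limit or range.

## Working session

There is one attempt and no reset: what is moved stays moved. The work goes in short steps, Python scripts to look and compute and a shell command to move; the robot and the scene stay as the last step left them, time stands still between calls to the robot, and variables do not carry over. Pictures are saved under pics/ and viewed, and the job is handed in when it is done.

```bash
mkdir -p pics
cat > h.py <<'E'
import numpy as np, cv2
from workcell import status, imaging, bot
def shot(cam,name):
    f=imaging.grab_frame(cam)
    cv2.imwrite(f'pics/{name}.png',cv2.cvtColor(f['color'],cv2.COLOR_RGB2BGR)); return f
def pt(f,u,v,z=None):
    """world point; z given -> intersect ray with plane z, else depth"""
    T=np.linalg.inv(f['camera_from_world'])
    d=np.array([(u-f['cx'])/f['fx'],(v-f['cy'])/f['fy'],1.])
    if z is None:
        return T[:3,:3]@(d*f['range_z'][int(round(v)),int(round(u))])+T[:3,3]
    r=T[:3,:3]@d; return T[:3,3]+r*(z-T[2,3])/r[2]
def px(f,p):
    c=f['camera_from_world']@np.append(p,1); return np.array([f['fx']*c[0]/c[2]+f['cx'],f['fy']*c[1]/c[2]+f['cy']])
E
python3 - <<'E'
from h import *
s=status.observe(); print({k:np.round(v,3) for k,v in s.items()})
for c in ['scene','side','wrist']:
    f=shot(c,c+'0'); print(c,np.round(np.linalg.inv(f['camera_from_world'])[:3,3],3))
    for n in ['jig','heel_seat','lever_pin','heel_mid','heel_lift','strap_bar','strap_foot','lever_end','spool','edge_plane','beeswax']:
        for m in imaging.mark_of(n,c)[:3]:
            u,v=m['uv']
            try: p=np.round(pt(f,u,v),3)
            except Exception: p=None
            print(n,np.round([u,v]),round(m['conf'],2),p)
E
```

```text
{'clock': np.float64(0.0), 'qpos': array([-0.07 ,  0.522, -0.036,  1.6  ,  0.021,  1.021, -0.113]), 'qd': array([-0.002, -0.   ,  0.   ,  0.001, -0.   , -0.   ,  0.   ]), 'joint_efforts': array([-4.0000e-03, -9.2711e+01,  1.9780e+00, -3.6993e+01,  1.8000e-02,
        8.0000e-03, -0.0000e+00]), 'position': array([ 0.625, -0.   ,  0.25 ]), 'tool_rot': array([-3.14 ,  0.   ,  1.571]), 'force': array([ 0.506, -0.369, -0.818]), 'moment': array([-0.046, -0.024,  0.001]), 'grip_width': np.float64(0.085)}
scene [0.17  0.723 0.498]
jig [265. 268.] 0.63 [0.55  0.045 0.023]
heel_seat [280. 241.] 0.74 [ 0.551 -0.02   0.05 ]
lever_pin [251. 238.] 0.59 [0.567 0.062 0.091]
heel_mid [233. 351.] 0.97 [0.481 0.268 0.024]
heel_mid [356. 279.] 0.94 [0.382 0.007 0.024]
heel_mid [282. 238.] 0.86 [ 0.554 -0.034  0.049]
heel_lift [229. 360.] 0.9 [0.474 0.29  0.026]
heel_lift [358. 279.] 0.65 [0.379 0.007 0.024]
heel_lift [304. 323.] 0.59 [0.417 0.158 0.019]
strap_bar [277. 264.] 0.64 [0.496 0.097 0.075]
strap_foot [286. 279.] 0.37 [0.473 0.108 0.058]
strap_foot [282. 228.] 0.23 [ 0.573 -0.074  0.048]
lever_
[... 1142 characters left out ...]
6. 148.] 0.74 [0.577 0.057 0.133]
heel_mid [221. 228.] 0.83 [ 0.549 -0.04   0.049]
heel_mid [103. 204.] 0.83 [ 0.398 -0.018  0.024]
heel_lift [223. 228.] 0.89 [ 0.55  -0.041  0.048]
heel_lift [115.  74.] 0.73 [0.435 0.13  0.018]
heel_lift [108. 203.] 0.71 [ 0.405 -0.016  0.025]
strap_bar [159. 114.] 0.86 [0.501 0.085 0.074]
strap_foot [162. 114.] 0.67 [0.505 0.085 0.073]
lever_end [223. 168.] 0.56 [0.583 0.047 0.181]
spool [279. 290.] 0.57 [ 0.616 -0.141  0.023]
spool [225. 225.] 0.2 [ 0.552 -0.038  0.048]
spool [222. 232.] 0.18 [ 0.549 -0.046  0.049]
edge_plane [229. 147.] 0.6 [0.577 0.057 0.121]
edge_plane [209. 291.] 0.59 [ 0.519 -0.144  0.02 ]
beeswax [334. 163.] 0.82 [0.682 0.032 0.023]
```

View pics/scene0.png

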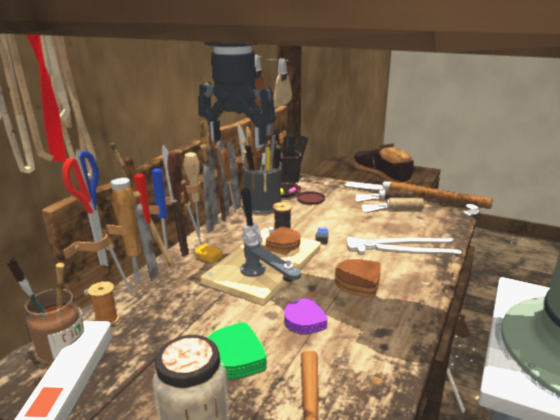

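View pics/side0.png

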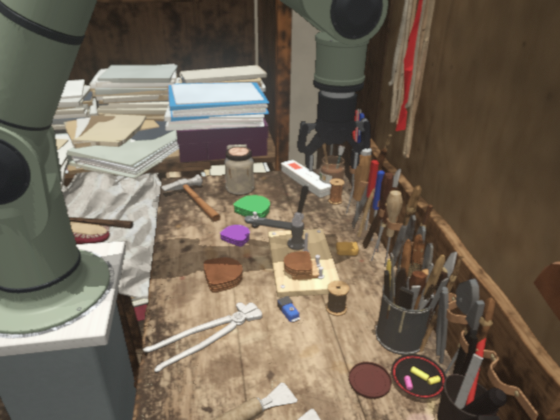

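View pics/wrist0.png

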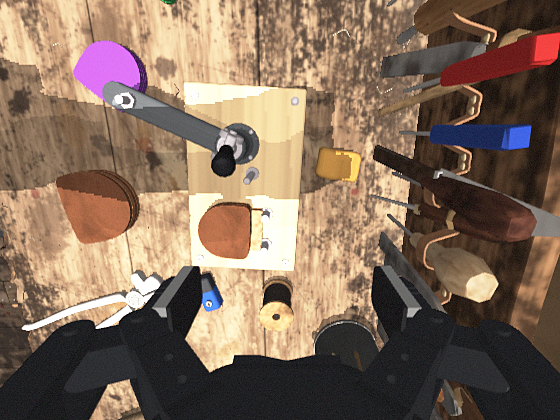

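Run:
```python
from h import *
f=shot('wrist','w1')
T=np.linalg.inv(f['camera_from_world'])
v,u=np.mgrid[0:420,0:560]; d=f['range_z']
P=np.stack([(u-f['cx'])/f['fx']*d,(v-f['cy'])/f['fy']*d,d],-1)@T[:3,:3].T+T[:3,3]
np.save('P.npy',P)
ok=(d>0)
m=ok&(abs(P[...,2]-0.018)<0.006)&(P[...,0]>.46)&(P[...,0]<.70)&(P[...,1]>-.15)&(P[...,1]<.2)
# connected
n,l,st,c=cv2.connectedComponentsWithStats(m.astype(np.uint8))
k=1+np.argmax(st[1:,4]); mm=l==k; print('z med',np.median(P[mm][:,2]), st[k])
r=cv2.minAreaRect(P[mm][:,:2].astype(np.float32)); print('jig rect',r)
for name,zlo,zhi in [('heeltop',.043,.055)]:
    m=ok&(P[...,2]>zlo)&(P[...,2]<zhi)&(P[...,0]>.45)&(P[...,0]<.7)&(P[...,1]>-.13)&(P[...,1]<.04)
    n,l,st,c=cv2.connectedComponentsWithStats(m.astype(np.uint8)); 
    for k in range(1,n):
        if st[k,4]>20:
            q=P[l==k]; print(name,st[k],q.min(0).round(4),q.max(0).round(4),cv2.minAreaRect(q[:,:2].astype(np.float32)))
m=ok&(abs(P[...,2]-.071)<.006)&(P[...,0]>.4)&(P[...,0]<.7)&(P[...,1]>0)&(P[...,1]<.2)
q=P[m]; print('strap',len(q),q[:,2].mean(),cv2.minAreaRect(q[:,:2].astype(np.float32)), cv2.fitLine(q[:,:2].astype(np.float32),cv2.DIST_L2,0,.01,.01).ravel())
for uu,vv,z in [(186,82,.018),(306,90,.018),(296,270,.018),(190,268,.018),(266,214,.044),(266,244,.044),(251,175,.073),(124,100,.078),(222,163,.183)]:
    print(uu,vv,pt(f,uu,vv,z).round(4), pt(f,uu,vv).round(4))
cv2.imwrite('pics/w1z.png',cv2.resize(cv2.cvtColor(f['color'],cv2.COLOR_RGB2BGR)[70:290,60:360],None,fx=2.6,fy=2.6,interpolation=cv2.INTER_CUBIC))
```

```text
z med 0.017969399388453877 [  184    82   123   189 14806]
jig rect ((0.5723937749862671, 0.0038885176181793213), (0.23024879395961761, 0.13996510207653046), 86.79620361328125)
heeltop [ 198  205   53   55 2460] [ 0.5199 -0.0819  0.0431] [ 0.5825 -0.0132  0.0519] ((0.5510124564170837, -0.04616502299904823), (0.068044513463974, 0.06157735735177994), 84.11643981933594)
heeltop [261 216   8   7  43] [ 0.5953 -0.0351  0.0431] [ 0.6037 -0.0271  0.0458] ((0.5994978547096252, -0.031093429774045944), (0.007935033179819584, 0.00844319723546505), 89.42962646484375)
heeltop [260 248   8   8  46] [ 0.593  -0.0783  0.043 ] [ 0.6017 -0.069   0.0451] ((0.5972838997840881, -0.07364270836114883), (0.00878546666353941, 0.00920776929706335), 2.0553336143493652)
strap 2928 0.07303490227612551 ((0.5254051089286804, 0.0748274177312851), (0.04192398115992546, 0.16477851569652557), 58.575347900390625) [ 0.89773065 -0.44054478  0.5086462   0.08190518]
186 82 [0.5129 0.1216 0.018 ] [0.5116 0.1222 0.0138]
306 90 [0.6477 0.1133 0.018 ] [ 0.6489  0.1155 -0.0013]
296 270 [ 0.6386 -0.1123  0.018 ] [ 6.392e-01 -1.214e-01  6.000e-04]
190 268 [ 0.4951 -0.1093  0.018 ] [0.5801 0.0102 0.25  ]
266 214 [ 0.6014 -0.0252  0.044 ] [ 0.6009 -0.0271  0.0376]
266 244 [ 0.6006 -0.0635  0.044 ] [ 0.5994 -0.0702  0.028 ]
251 175 [0.5888 0.0257 0.073 ] [0.586  0.0221 0.05  ]
124 100 [0.4715 0.0979 0.078 ] [0.477  0.097  0.0886]
222 163 [0.5836 0.0512 0.183 ] [0.5831 0.0509 0.1805]
```

View pics/w1z.png

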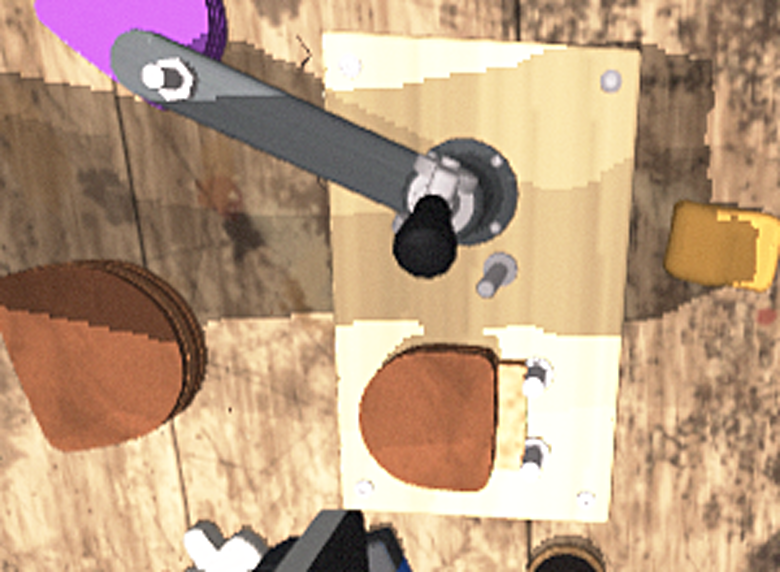

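```bash
python3 -m handwheel '[{"offset":[-7,-24,0],"rot":[0,0,0],"claw":-1},{"offset":[-7,-24,0],"rot":[0,0,0],"claw":-1},{"offset":[-7,-24,0],"rot":[0,0,0],"claw":-1},{"offset":[-7,-24,0],"rot":[0,0,0],"claw":-1},{"offset":[-7,-24,0],"rot":[0,0,0],"claw":-1},{"offset":[-7,-20,0],"rot":[0,0,0],"claw":-1},{"offset":[0,0,20],"rot":[0,0,0],"claw":-1},{"offset":[0,0,30],"rot":[0,0,0],"claw":-1},{"offset":[0,0,30],"rot":[0,0,0],"claw":-1},{"offset":[0,0,30],"rot":[0,0,0],"claw":-1},{"offset":[0,0,20],"rot":[0,0,0],"claw":-1},{"offset":[0,0,0],"rot":[0,0,0],"claw":-1}]'
python3 - <<'E'
from h import *
s=status.observe(); print(s['position'],s['grip_width'],s['force'])
for c in ['side','scene','wrist']:
    f=shot(c,c+'2')
    p=px(f,s['position']+[0,0,-.019]); print(c,p)
    if c!='wrist':
        u,v=p.astype(int); im=cv2.cvtColor(f['color'],cv2.COLOR_RGB2BGR)[v-50:v+50,u-65:u+65]; im=cv2.resize(im,None,fx=5,fy=5,interpolation=cv2.INTER_CUBIC); cv2.circle(im,(325,250),4,(0,255,255),1); cv2.imwrite(f'pics/{c}2z.png',im)
E
```

```text
clock: 3.05
position: [0.4838, -0.0419, 0.1184]
tool_rot: [-3.138, -0.0, 1.571]
force: [-0.4, -0.7, -0.1]
grip_width: 0.0003
[ 0.48380662 -0.04194226  0.11837195] 0.0002634328993536208 [-0.37995845 -0.70707753 -0.05093713]
side [266.86161766 242.92003594]
scene [315.97685659 220.30570544]
wrist [283.12455277 266.7411955 ]
```

View pics/side2z.png

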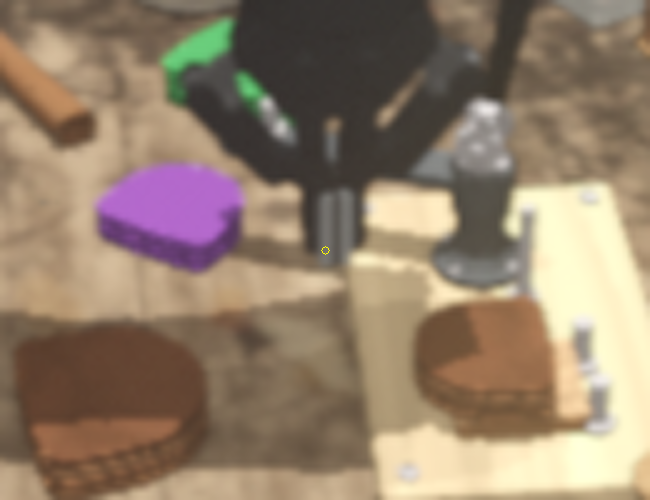

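View pics/scene2z.png

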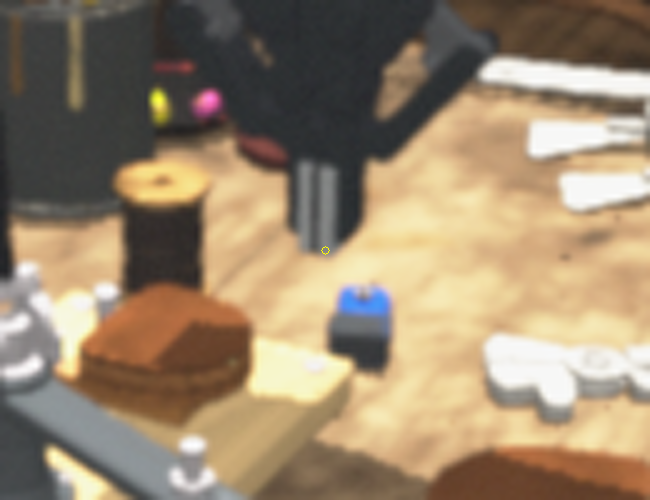

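View pics/wrist2.png

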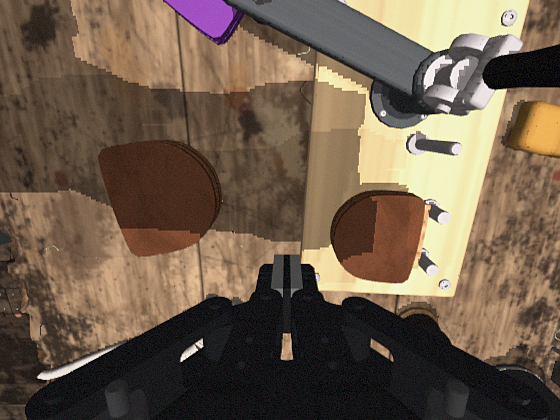

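```bash
python3 -m handwheel '[{"offset":[-1,0,20],"rot":[0,0,0],"claw":-1},{"offset":[0,0,20],"rot":[0,0,0],"claw":-1},{"offset":[0,0,15],"rot":[0,0,0],"claw":-1},{"offset":[0,0,7],"rot":[0,0,0],"claw":-1},{"offset":[0,5,0],"rot":[0,0,0],"claw":-1},{"offset":[0,5,0],"rot":[0,0,0],"claw":-1},{"offset":[0,4,0],"rot":[0,0,0],"claw":-1},{"offset":[0,2,0],"rot":[0,0,0],"claw":-1},{"offset":[0,2,0],"rot":[0,0,0],"claw":-1},{"offset":[0,2,0],"rot":[0,0,0],"claw":-1},{"offset":[0,0,0],"rot":[0,0,0],"claw":-1}]'
python3 - <<'E'
from h import *
f=shot('wrist','w3')
E
```

```text
clock: 4.3
position: [0.5052, -0.043, 0.0584]
tool_rot: [3.141, -0.0, 1.571]
force: [-0.9, -0.3, 0.4]
grip_width: -0.0
```

View pics/w3.png

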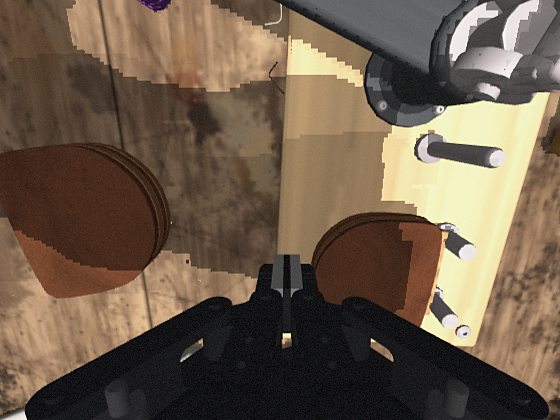

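The picture shows the shut fingers (about 288,265) at the lift's rounded edge (about 318,270), with the gap to the pins (about 440,230 and 435,300) still visible. Now I push.

```bash
python3 -m handwheel '[{"offset":[0,2,0],"rot":[0,0,0],"claw":-1},{"offset":[0,2,0],"rot":[0,0,0],"claw":-1},{"offset":[-1,2,0],"rot":[0,0,0],"claw":-1},{"offset":[0,2,0],"rot":[0,0,0],"claw":-1},{"offset":[0,2,0],"rot":[0,0,0],"claw":-1},{"offset":[0,0,0],"rot":[0,0,0],"claw":-1}]'
python3 -m handwheel '[{"offset":[0,1,0],"rot":[0,0,0],"claw":-1},{"offset":[0,1,0],"rot":[0,0,0],"claw":-1},{"offset":[0,0,0],"rot":[0,0,0],"claw":-1}]'
python3 -m handwheel '[{"offset":[0,1,0],"rot":[0,0,0],"claw":-1},{"offset":[0,1,0],"rot":[0,0,0],"claw":-1},{"offset":[0,0,0],"rot":[0,0,0],"claw":-1}]'
```

```text
clock: 4.95
position: [0.5153, -0.044, 0.0583]
tool_rot: [3.141, -0.0, 1.571]
force: [0.1, -0.3, 0.7]
grip_width: 0.0
clock: 5.25
position: [0.5171, -0.044, 0.0583]
tool_rot: [3.141, 0.0, 1.571]
force: [0.3, 0.2, 0.4]
grip_width: -0.0001
clock: 5.55
position: [0.5191, -0.044, 0.0583]
tool_rot: [3.142, 0.0, 1.571]
force: [-1.1, 1.1, 0.4]
grip_width: -0.0002
```

```bash
python3 -m handwheel '[{"offset":[0,1,0],"rot":[0,0,0],"claw":-1},{"offset":[0,1,0],"rot":[0,0,0],"claw":-1},{"offset":[0,0,0],"rot":[0,0,0],"claw":-1}]'
python3 -m handwheel '[{"offset":[0,1,0],"rot":[0,0,0],"claw":-1},{"offset":[0,1,0],"rot":[0,0,0],"claw":-1},{"offset":[0,0,0],"rot":[0,0,0],"claw":-1}]'
python3 - <<'E'
from h import *
f=shot('wrist','w4')
f=shot('side','s4'); cv2.imwrite('pics/s4z.png',cv2.resize(cv2.cvtColor(f['color'],cv2.COLOR_RGB2BGR)[200:310,230:370],None,fx=5,fy=5,interpolation=cv2.INTER_CUBIC))
E
```

```text
clock: 5.85
position: [0.5203, -0.0442, 0.0581]
tool_rot: [-3.14, 0.0, 1.571]
force: [-5.6, -0.8, 1.9]
grip_width: -0.0001
clock: 6.15
position: [0.521, -0.0444, 0.058]
tool_rot: [-3.137, 0.0, 1.57]
force: [-12.6, -0.1, 7.5]
grip_width: -0.0002
```

View pics/w4.png

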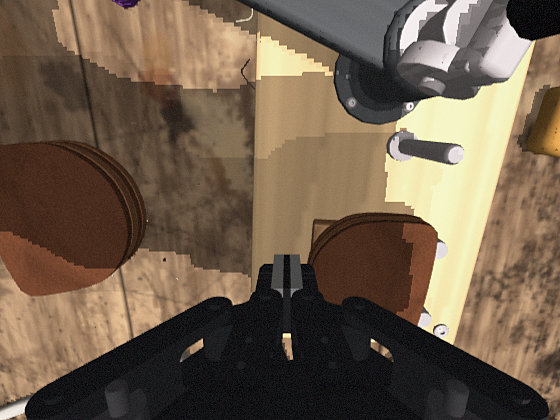

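View pics/s4z.png

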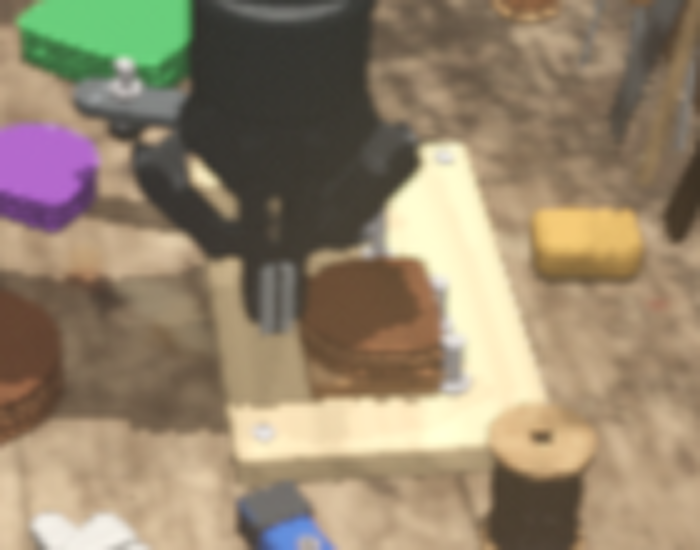

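Lift is home: both pins sit against its straight edge, and there is 12.6 N of reaction. I back off, rise, and travel to the far side of the strap.

```bash
python3 -m handwheel '[{"offset":[0,-5,0],"rot":[0,0,0],"claw":-1},{"offset":[0,-15,0],"rot":[0,0,0],"claw":-1},{"offset":[0,-15,0],"rot":[0,0,0],"claw":-1},{"offset":[0,0,-25],"rot":[0,0,0],"claw":-1},{"offset":[0,0,-40],"rot":[0,0,0],"claw":-1},{"offset":[0,0,-40],"rot":[0,0,0],"claw":-1},{"offset":[0,0,-27],"rot":[0,0,0],"claw":-1},{"offset":[0,0,0],"rot":[0,0,0],"claw":-1}]'
python3 - <<'E'
from h import *
f=shot('wrist','w5')
T=np.linalg.inv(f['camera_from_world'])
v,u=np.mgrid[0:420,0:560]; d=f['range_z']
P=np.stack([(u-f['cx'])/f['fx']*d,(v-f['cy'])/f['fy']*d,d],-1)@T[:3,:3].T+T[:3,3]
m=(d>0)&(P[...,2]>.043)&(P[...,2]<.055)&(P[...,0]>.45)&(P[...,0]<.7)&(P[...,1]>-.13)&(P[...,1]<.04)
n,l,st,c=cv2.connectedComponentsWithStats(m.astype(np.uint8))
for k in range(1,n):
    if st[k,4]>20:
        q=P[l==k]; print(st[k],q.min(0).round(4),q.max(0).round(4),cv2.minAreaRect(q[:,:2].astype(np.float32)))
s=P[(d>0)&(abs(P[...,2]-.073)<.003)&(P[...,0]>.4)&(P[...,0]<.6)&(P[...,1]>0)&(P[...,1]<.2)]
print(cv2.fitLine(s[:,:2].astype(np.float32),cv2.DIST_L2,0,.01,.01).ravel())
E
```

```text
clock: 7.05
position: [0.4899, -0.0441, 0.1938]
tool_rot: [3.135, -0.0, 1.571]
force: [-0.3, 0.1, 0.1]
grip_width: 0.0001
[383 134   7  10  41] [0.5794 0.0155 0.0433] [0.5837 0.0233 0.0549] ((0.581352710723877, 0.01969534158706665), (0.007879141718149185, 0.0035827145911753178), 81.1163101196289)
[ 328  176   76   70 3946] [ 0.5322 -0.0835  0.043 ] [ 0.6039 -0.0147  0.0511] ((0.5675597786903381, -0.048641305416822433), (0.0684293806552887, 0.07096894085407257), 87.04890441894531)
[ 0.8970821  -0.4418639   0.50604135  0.08165815]
```

View pics/w5.png

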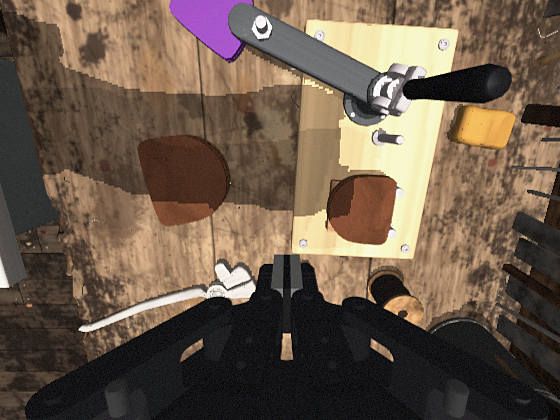

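The lift lies home (apex at x 0.5322, expected 0.5324), square at about 87 degrees. Next I go to the left of the strap and down.

```bash
python3 -m handwheel '[{"offset":[30,0,0],"rot":[0,0,0],"claw":-1},{"offset":[35,0,0],"rot":[0,0,0],"claw":-1},{"offset":[35,0,0],"rot":[0,0,0],"claw":-1},{"offset":[35,5,0],"rot":[0,0,0],"claw":-1},{"offset":[35,5,0],"rot":[0,0,0],"claw":-1},{"offset":[14,5,0],"rot":[0,0,0],"claw":-1},{"offset":[0,0,25],"rot":[0,0,0],"claw":-1},{"offset":[0,0,30],"rot":[0,0,0],"claw":-1},{"offset":[0,0,30],"rot":[0,0,0],"claw":-1},{"offset":[0,0,15],"rot":[0,0,0],"claw":-1},{"offset":[0,0,10],"rot":[0,0,0],"claw":-1},{"offset":[0,0,0],"rot":[0,0,0],"claw":-1}]'
python3 - <<'E'
from h import *
s=status.observe(); p=s['position']; print(p)
f=shot('wrist','w6')
a=np.array([.5692,.0541]); 
z0=-93.15
# sweep waypoints
prev=None
for off in [1.972,1.85,1.7,1.55,1.4,1.25,1.1,.95,.8,.65,.5,.35,.2,.1,0]:
    th=np.radians(z0)-off
    sv=np.array([np.cos(th),np.sin(th)]); n=np.array([sv[1],-sv[0]])
    # support of 29(x) x 22(y) box along -n
    h=.0145*abs(n[0])+.011*abs(n[1])
    w=a+.075*sv+(.012+h)*n
    print(off,w.round(4)*1000, None if prev is None else ((w-prev)*1000).round(1)[::-1]); prev=w
E
```

```text
clock: 8.3
position: [0.5024, 0.1395, 0.0789]
tool_rot: [-3.139, 0.001, 1.571]
force: [-0.0, -0.6, 0.7]
grip_width: 0.0003
[0.50235109 0.13950087 0.07885687]
1.972 [514.3 112.5] None
1.85 [507.3 104.3] [-8.2 -7.1]
1.7 [500.1  92.9] [-11.5  -7.1]
1.55 [495.   80.1] [-12.7  -5.1]
1.4 [491.9  69.9] [-10.3  -3.2]
1.25 [489.9  59.9] [-10.  -2.]
1.1 [489.3  49.3] [-10.5  -0.6]
0.95 [490.3  38.4] [-10.9   1. ]
0.8 [493.   27.4] [-11.    2.7]
0.65 [497.6  16.5] [-10.8   4.6]
0.5 [504.1   6.2] [-10.3   6.5]
0.35 [512.4  -3.1] [-9.4  8.3]
0.2 [522.4 -11.2] [-8.1 10. ]
0.1 [529.9 -15.7] [-4.5  7.5]
0 [538.  -19.3] [-3.6  8.1]
```

View pics/w6.png

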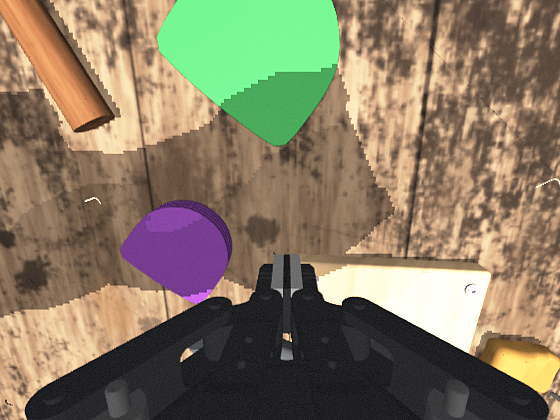

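```bash
python3 -m handwheel '[{"offset":[-10,2,0],"rot":[0,0,0],"claw":-1},{"offset":[-10,2,0],"rot":[0,0,0],"claw":-1},{"offset":[-5,1,0],"rot":[0,0,0],"claw":-1},{"offset":[-5,0,0],"rot":[0,0,0],"claw":-1},{"offset":[-5,0,0],"rot":[0,0,0],"claw":-1},{"offset":[-6,-4,0],"rot":[0,0,0],"claw":-1},{"offset":[-6,-4,0],"rot":[0,0,0],"claw":-1},{"offset":[-6,-2,0],"rot":[0,0,0],"claw":-1},{"offset":[-6,-2,0],"rot":[0,0,0],"claw":-1},{"offset":[0,0,0],"rot":[0,0,0],"claw":-1}]'
python3 - <<'E'
from h import *
f=shot('scene','s7'); cv2.imwrite('pics/s7z.png',cv2.resize(cv2.cvtColor(f['color'],cv2.COLOR_RGB2BGR)[160:320,180:380],None,fx=3.7,fy=3.7,interpolation=cv2.INTER_CUBIC))
E
```

```text
clock: 9.35
position: [0.4956, 0.0799, 0.0803]
tool_rot: [-3.141, 0.001, 1.57]
force: [-0.3, -0.4, 0.2]
grip_width: 0.0001
```

View pics/s7z.png

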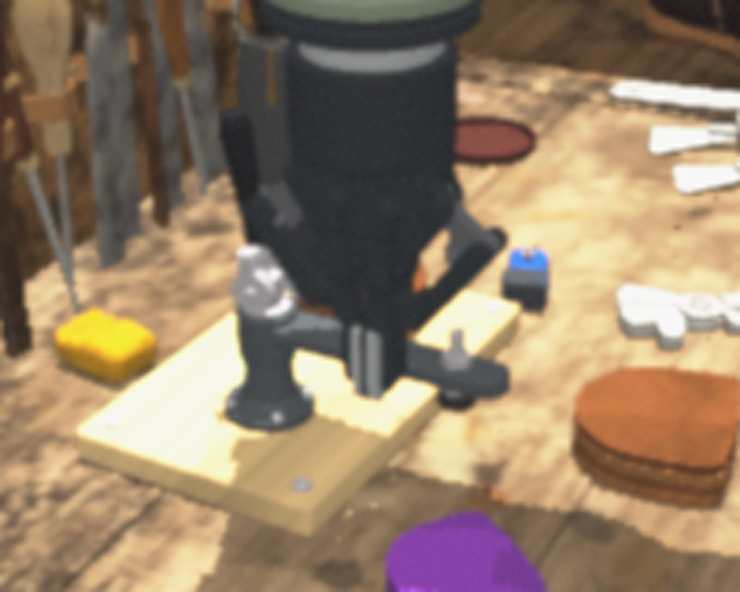

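```bash
python3 -m handwheel '[{"offset":[-5,-4,0],"rot":[0,0,0],"claw":-1},{"offset":[-5,-3,0],"rot":[0,0,0],"claw":-1},{"offset":[-5,-1,0],"rot":[0,0,0],"claw":-1},{"offset":[-5,-1,0],"rot":[0,0,0],"claw":-1},{"offset":[-5,0,0],"rot":[0,0,0],"claw":-1},{"offset":[-5,0,0],"rot":[0,0,0],"claw":-1},{"offset":[-6,0,0],"rot":[0,0,0],"claw":-1},{"offset":[-6,0,0],"rot":[0,0,0],"claw":-1},{"offset":[-6,1,0],"rot":[0,0,0],"claw":-1},{"offset":[-5,2,0],"rot":[0,0,0],"claw":-1},{"offset":[0,0,0],"rot":[0,0,0],"claw":-1}]'
python3 - <<'E'
from h import *
f=shot('side','s8'); cv2.imwrite('pics/s8z.png',cv2.resize(cv2.cvtColor(f['color'],cv2.COLOR_RGB2BGR)[160:320,200:400],None,fx=3.7,fy=3.7,interpolation=cv2.INTER_CUBIC))
E
```

```text
clock: 10.5
position: [0.4902, 0.0271, 0.0803]
tool_rot: [3.142, 0.0, 1.57]
force: [0.9, -0.6, -0.3]
grip_width: -0.0001
```

View pics/s8z.png

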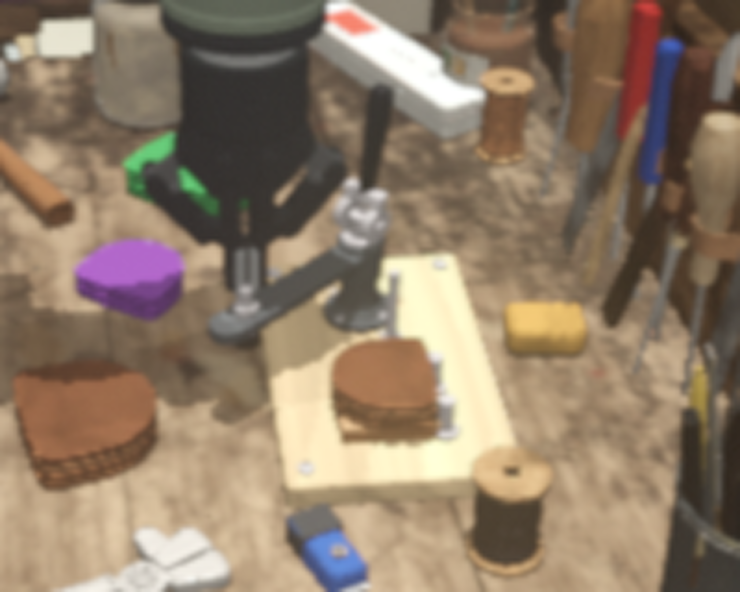

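```bash
python3 -m handwheel '[{"offset":[-5,4,0],"rot":[0,0,0],"claw":-1},{"offset":[-5,4,0],"rot":[0,0,0],"claw":-1},{"offset":[-5,3,0],"rot":[0,0,0],"claw":-1},{"offset":[-5,3,0],"rot":[0,0,0],"claw":-1},{"offset":[-5,4,0],"rot":[0,0,0],"claw":-1},{"offset":[-5,4,0],"rot":[0,0,0],"claw":-1},{"offset":[-4,5,0],"rot":[0,0,0],"claw":-1},{"offset":[-4,5,0],"rot":[0,0,0],"claw":-1},{"offset":[-3,3,0],"rot":[0,0,0],"claw":-1},{"offset":[-2,3,0],"rot":[0,0,0],"claw":-1},{"offset":[0,0,0],"rot":[0,0,0],"claw":-1}]'
python3 -m handwheel '[{"offset":[-2,3,0],"rot":[0,0,0],"claw":-1},{"offset":[-2,2,0],"rot":[0,0,0],"claw":-1},{"offset":[0,2,0],"rot":[0,0,0],"claw":-1},{"offset":[0,0,0],"rot":[0,0,0],"claw":-1}]'
python3 - <<'E'
from h import *
f=shot('side','s9'); cv2.imwrite('pics/s9z.png',cv2.resize(cv2.cvtColor(f['color'],cv2.COLOR_RGB2BGR)[160:320,200:400],None,fx=3.7,fy=3.7,interpolation=cv2.INTER_CUBIC))
E
```

```text
clock: 11.65
position: [0.5283, -0.0153, 0.0803]
tool_rot: [3.141, 0.0, 1.57]
force: [-0.5, -0.1, -0.1]
grip_width: 0.0001
clock: 12.05
position: [0.5352, -0.0191, 0.0803]
tool_rot: [3.141, 0.0, 1.571]
force: [-0.9, -0.6, -0.5]
grip_width: 0.0002
```

View pics/s9z.png

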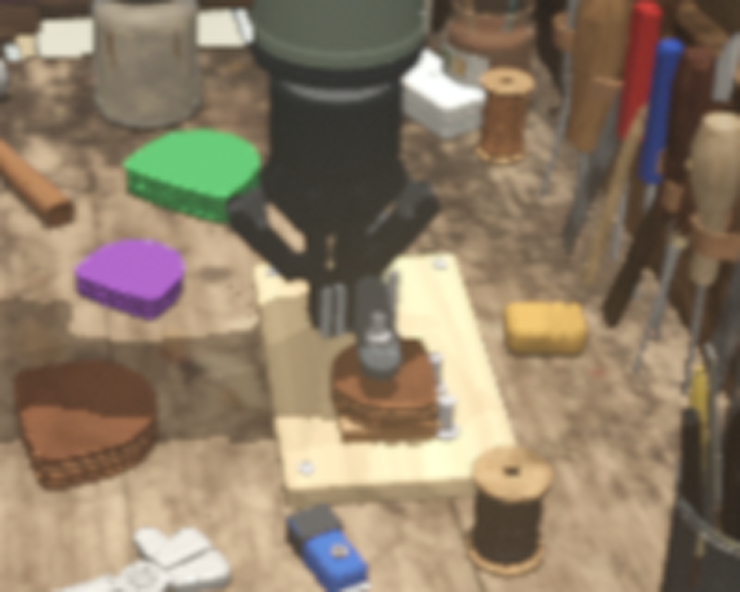

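Strap (end at 378,355) is almost over the seat; I push on in 1 mm steps until the stop reacts.

```bash
for i in 1; do python3 -m handwheel '[{"offset":[0,2,0],"rot":[0,0,0],"claw":-1},{"offset":[0,1,0],"rot":[0,0,0],"claw":-1},{"offset":[0,1,0],"rot":[0,0,0],"claw":-1},{"offset":[0,0,0],"rot":[0,0,0],"claw":-1}]'; done
python3 -m handwheel '[{"offset":[0,1,0],"rot":[0,0,0],"claw":-1},{"offset":[0,1,0],"rot":[0,0,0],"claw":-1},{"offset":[0,0,0],"rot":[0,0,0],"claw":-1}]'
```

```text
clock: 12.5
position: [0.5388, -0.0191, 0.0802]
tool_rot: [-3.141, 0.0, 1.571]
force: [-3.7, -0.4, 0.4]
grip_width: 0.0
clock: 12.8
position: [0.5396, -0.0192, 0.08]
tool_rot: [-3.138, 0.0, 1.571]
force: [-10.3, -1.4, 5.5]
grip_width: 0.0
```

Firm reaction of 10 N: the strap is on its stop. I withdraw, rise, and look at the strap and the lever.

```bash
python3 -m handwheel '[{"offset":[0,0,0],"rot":[0,0,0],"claw":-1},{"offset":[0,-5,0],"rot":[0,0,0],"claw":-1},{"offset":[0,-15,0],"rot":[0,0,0],"claw":-1},{"offset":[0,-15,0],"rot":[0,0,0],"claw":-1},{"offset":[0,-10,-25],"rot":[0,0,0],"claw":-1},{"offset":[0,0,-40],"rot":[0,0,0],"claw":-1},{"offset":[0,0,-40],"rot":[0,0,0],"claw":-1},{"offset":[0,0,-35],"rot":[0,0,0],"claw":-1},{"offset":[0,0,0],"rot":[0,0,0],"claw":-1}]'
python3 - <<'E'
from h import *
f=shot('wrist','w10')
T=np.linalg.inv(f['camera_from_world'])
v,u=np.mgrid[0:420,0:560]; d=f['range_z']
P=np.stack([(u-f['cx'])/f['fx']*d,(v-f['cy'])/f['fy']*d,d],-1)@T[:3,:3].T+T[:3,3]
s=P[(d>0)&(abs(P[...,2]-.074)<.002)&(P[...,0]>.53)&(P[...,0]<.6)&(P[...,1]>-.09)&(P[...,1]<.03)]
print(len(s),s.min(0),s.max(0),cv2.fitLine(s[:,:2].astype(np.float32),cv2.DIST_L2,0,.01,.01).ravel())
for c in ['scene','side']:
    f=shot(c,c+'10'); cv2.imwrite(f'pics/{c}10z.png',cv2.resize(cv2.cvtColor(f['color'],cv2.COLOR_RGB2BGR)[150:310,180:380],None,fx=3.7,fy=3.7,interpolation=cv2.INTER_CUBIC))
    for m in imaging.mark_of('lever_end',c)[:2]:
        print(c,m['uv'],m['conf'],pt(f,*m['uv']).round(3))
    T=np.linalg.inv(f['camera_from_world']); d=f['range_z']
    P=np.stack([(u-f['cx'])/f['fx']*d,(v-f['cy'])/f['fy']*d,d],-1)@T[:3,:3].T+T[:3,3]
    for z in [.12,.14,.16,.18]:
        m=(d>0)&(abs(P[...,2]-z)<.006)&(abs(P[...,0]-.569)<.04)&(P[...,1]>.0)&(P[...,1]<.13)
        if m.sum(): print(c,z,m.sum(),P[m].mean(0).round(4))
E
```

```text
clock: 13.7
position: [0.498, -0.0189, 0.2246]
tool_rot: [3.134, -0.0, 1.571]
force: [0.3, -0.3, -1.4]
grip_width: -0.0003
2214 [ 0.5504262  -0.07637377  0.07200112] [0.58646086 0.02983849 0.07585729] [ 0.07953634  0.99683195  0.5649736  -0.01621243]
scene [245.3, 192.9] 0.56 [0.571 0.069 0.182]
scene 0.12 49 [0.5679 0.0638 0.1188]
scene 0.14 40 [0.568  0.0688 0.1402]
scene 0.16 49 [0.5677 0.0732 0.1606]
scene 0.18 49 [0.5691 0.0743 0.1785]
side [298.4, 185.9] 0.72 [0.57  0.058 0.177]
side 0.12 31 [0.5688 0.0554 0.1194]
side 0.14 32 [0.569  0.0591 0.1402]
side 0.16 33 [0.5695 0.0619 0.1602]
side 0.18 31 [0.5697 0.066  0.1777]
```

View pics/w10.png

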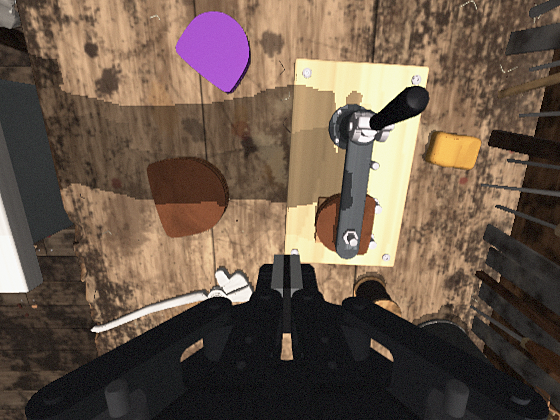

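View pics/scene10z.png

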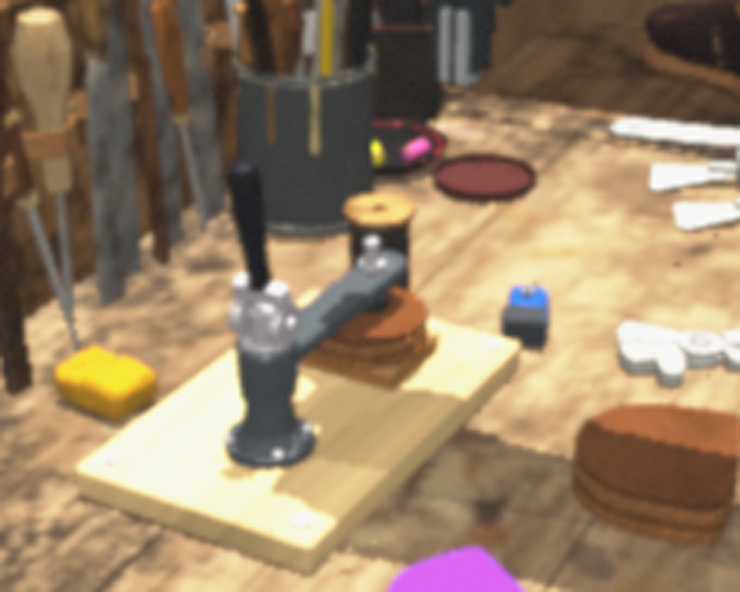

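```bash
python3 -m handwheel '[{"offset":[10,20,0],"rot":[0,0,0],"claw":-1},{"offset":[12,25,0],"rot":[0,0,0],"claw":-1},{"offset":[12,20,0],"rot":[0,0,0],"claw":-1},{"offset":[10,8,0],"rot":[0,0,0],"claw":-1},{"offset":[0,0,15],"rot":[0,0,0],"claw":-1},{"offset":[0,0,15],"rot":[0,0,0],"claw":-1},{"offset":[0,0,10],"rot":[0,0,0],"claw":-1},{"offset":[0,0,0],"rot":[0,0,0],"claw":-1}]'
python3 - <<'E'
from h import *
prev=None
for p in np.linspace(.18,1.45,11):
    dz=.005*p/1.45
    y=.054+.07*np.sin(p)-.0075*np.cos(p)-.011; z=.092-dz+.07*np.cos(p)+.0075*np.sin(p)+.019
    w=np.array([y,z]); print(round(p,2),w.round(4), None if prev is None else ((w-prev)*1000).round(1)); prev=w
f=shot('side','s11'); cv2.imwrite('pics/s11z.png',cv2.resize(cv2.cvtColor(f['color'],cv2.COLOR_RGB2BGR)[130:310,200:400],None,fx=3.3,fy=3.3,interpolation=cv2.INTER_CUBIC))
E
```

```text
clock: 14.75
position: [0.5679, 0.0249, 0.1788]
tool_rot: [-3.139, 0.0, 1.571]
force: [0.5, -0.6, 0.2]
grip_width: -0.0002
0.18 [0.0482 0.1806] None
0.31 [0.057  0.1789] [ 8.9 -1.7]
0.43 [0.0656 0.1762] [ 8.6 -2.8]
0.56 [0.0739 0.1723] [ 8.3 -3.8]
0.69 [0.0817 0.1675] [ 7.8 -4.9]
0.82 [0.0888 0.1617] [ 7.1 -5.8]
0.94 [0.0952 0.155 ] [ 6.4 -6.7]
1.07 [0.1008 0.1476] [ 5.6 -7.4]
1.2 [0.1054 0.1395] [ 4.6 -8.1]
1.32 [0.109  0.1309] [ 3.6 -8.6]
1.45 [0.1116 0.1219] [ 2.6 -9. ]
```

View pics/s11z.png

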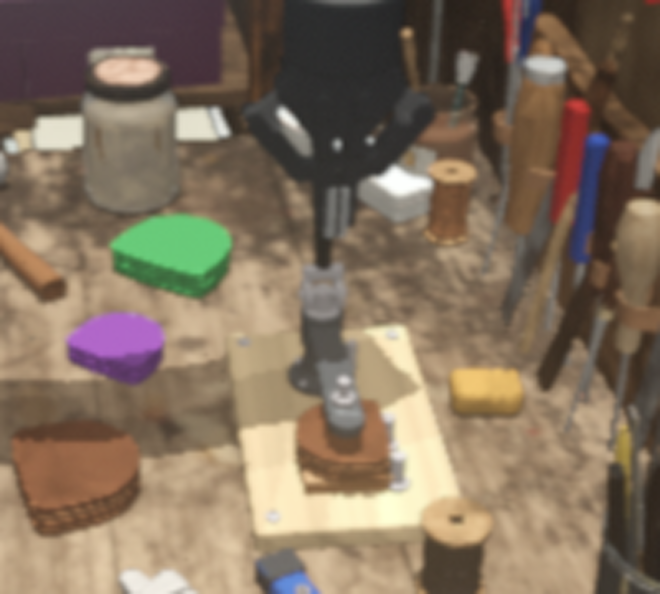

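```bash
python3 -m handwheel '[{"offset":[10,2,0],"rot":[0,0,0],"claw":-1},{"offset":[10,1,0],"rot":[0,0,0],"claw":-1},{"offset":[6,1,0],"rot":[0,0,0],"claw":-1},{"offset":[6,0,0],"rot":[0,0,0],"claw":-1},{"offset":[5,0,1],"rot":[0,0,0],"claw":-1},{"offset":[4,0,2],"rot":[0,0,0],"claw":-1},{"offset":[4,0,2],"rot":[0,0,0],"claw":-1},{"offset":[4,0,2],"rot":[0,0,0],"claw":-1},{"offset":[0,0,0],"rot":[0,0,0],"claw":-1}]'
python3 - <<'E'
from h import *
f=shot('scene','s12'); cv2.imwrite('pics/s12z.png',cv2.resize(cv2.cvtColor(f['color'],cv2.COLOR_RGB2BGR)[130:310,180:380],None,fx=3.3,fy=3.3,interpolation=cv2.INTER_CUBIC))
E
```

```text
clock: 15.7
position: [0.5728, 0.0746, 0.1729]
tool_rot: [-3.141, -0.0, 1.571]
force: [0.5, 0.2, -0.3]
grip_width: -0.0002
```

View pics/s12z.png

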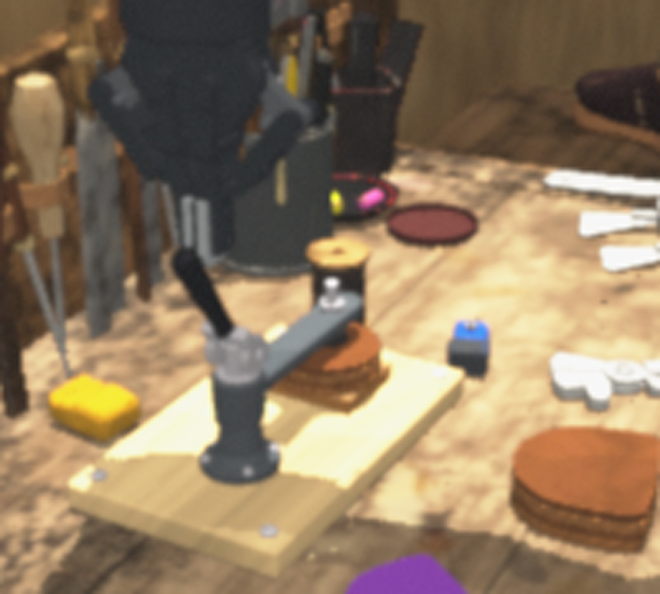

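```bash
python3 -m handwheel '[{"offset":[2,0,4],"rot":[0,0,0],"claw":-1},{"offset":[4,0,3],"rot":[0,0,0],"claw":-1},{"offset":[4,0,3],"rot":[0,0,0],"claw":-1},{"offset":[3,0,3],"rot":[0,0,0],"claw":-1},{"offset":[3,0,3],"rot":[0,0,0],"claw":-1},{"offset":[3,0,3],"rot":[0,0,0],"claw":-1},{"offset":[3,0,4],"rot":[0,0,0],"claw":-1},{"offset":[3,0,4],"rot":[0,0,0],"claw":-1},{"offset":[0,0,0],"rot":[0,0,0],"claw":-1}]'
python3 - <<'E'
from h import *
f=shot('scene','s13'); cv2.imwrite('pics/s13z.png',cv2.resize(cv2.cvtColor(f['color'],cv2.COLOR_RGB2BGR)[130:310,180:380],None,fx=3.3,fy=3.3,interpolation=cv2.INTER_CUBIC))
E
```

```text
clock: 16.65
position: [0.5727, 0.0994, 0.1457]
tool_rot: [-3.141, 0.0, 1.571]
force: [-0.6, 0.5, -0.9]
grip_width: -0.0001
```

View pics/s13z.png

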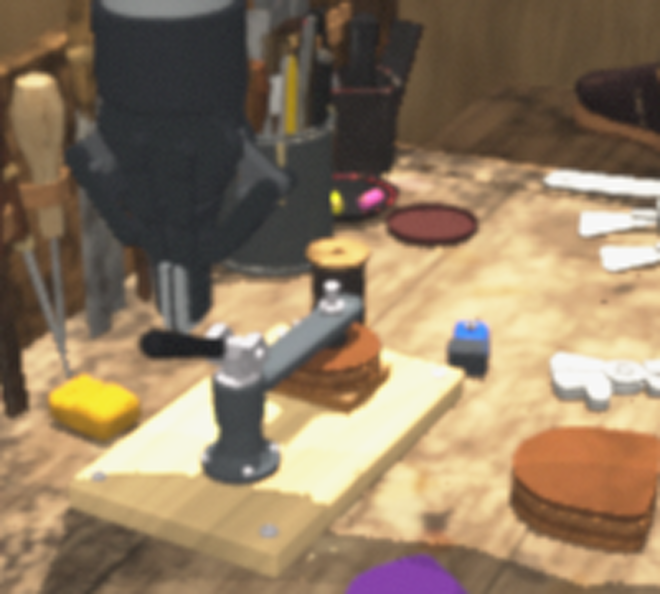

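```bash
python3 -m handwheel '[{"offset":[2,0,4],"rot":[0,0,0],"claw":-1},{"offset":[2,0,4],"rot":[0,0,0],"claw":-1},{"offset":[1,0,4],"rot":[0,0,0],"claw":-1},{"offset":[1,0,4],"rot":[0,0,0],"claw":-1},{"offset":[0,0,3],"rot":[0,0,0],"claw":-1},{"offset":[0,0,0],"rot":[0,0,0],"claw":-1}]'
python3 -m handwheel '[{"offset":[0,0,2],"rot":[0,0,0],"claw":-1},{"offset":[0,0,2],"rot":[0,0,0],"claw":-1},{"offset":[0,0,0],"rot":[0,0,0],"claw":-1}]'
```

```text
clock: 17.3
position: [0.5728, 0.1049, 0.1268]
tool_rot: [-3.141, 0.0, 1.571]
force: [0.2, 0.2, 0.3]
grip_width: -0.0001
clock: 17.6
position: [0.5733, 0.1052, 0.1241]
tool_rot: [3.141, -0.0, 1.571]
force: [-4.1, 0.7, 17.1]
grip_width: 0.0002
```

```bash
python3 -m handwheel '[{"offset":[0,0,1],"rot":[0,0,0],"claw":-1},{"offset":[0,0,1],"rot":[0,0,0],"claw":-1},{"offset":[0,0,0],"rot":[0,0,0],"claw":-1},{"offset":[0,0,0],"rot":[0,0,0],"claw":-1}]'
python3 -m handwheel '[{"offset":[0,0,-10],"rot":[0,0,0],"claw":-1},{"offset":[0,0,-25],"rot":[0,0,0],"claw":-1},{"offset":[0,0,-40],"rot":[0,0,0],"claw":-1},{"offset":[0,0,-40],"rot":[0,0,0],"claw":-1},{"offset":[0,-30,-10],"rot":[0,0,0],"claw":-1},{"offset":[0,-40,0],"rot":[0,0,0],"claw":-1},{"offset":[0,-30,0],"rot":[0,0,0],"claw":-1},{"offset":[0,0,0],"rot":[0,0,0],"claw":-1}]'
python3 - <<'E'
from h import *
v,u=np.mgrid[0:420,0:560]
for c in ['scene','side','wrist']:
    f=shot(c,c+'14'); cv2.imwrite(f'pics/{c}14z.png',cv2.resize(cv2.cvtColor(f['color'],cv2.COLOR_RGB2BGR)[150:310,180:380],None,fx=3.7,fy=3.7,interpolation=cv2.INTER_CUBIC))
    T=np.linalg.inv(f['camera_from_world']); d=f['range_z']
    P=np.stack([(u-f['cx'])/f['fx']*d,(v-f['cy'])/f['fy']*d,d],-1)@T[:3,:3].T+T[:3,3]
    for y in [.085,.10,.115,.13,.14]:
        m=(d>0)&(abs(P[...,1]-y)<.006)&(abs(P[...,0]-.572)<.02)&(P[...,2]>.06)&(P[...,2]<.14)
        if m.sum(): print(c,'lever y',y,m.sum(),P[m].mean(0).round(4),P[m][:,2].max().round(4))
    if c!='scene':
        m=(d>0)&(P[...,0]>.545)&(P[...,0]<.59)&(P[...,1]>-.03)&(P[...,1]<.02)&(P[...,2]>.06)&(P[...,2]<.08)
        s=P[m]; print(c,'strap',np.median(s[:,2]),[(s[abs(s[:,1]-y)<.005][:,0].min().round(4),s[abs(s[:,1]-y)<.005][:,0].max().round(4)) for y in(-.025,.01)])
        m=(d>0)&(P[...,0]>.5)&(P[...,0]<.62)&(P[...,1]>-.1)&(P[...,1]<0)&(abs(P[...,2]-.049)<.005)
        print(P[m].min(0).round(4))
E
```

```text
clock: 18.0
position: [0.5736, 0.1054, 0.1232]
tool_rot: [3.14, -0.001, 1.571]
force: [-9.9, 0.1, 36.4]
grip_width: -0.0
clock: 18.8
position: [0.47, 0.1046, 0.2466]
tool_rot: [-3.141, 0.001, 1.572]
force: [1.4, 0.8, -0.4]
grip_width: 0.0002
scene lever y 0.085 31 [0.5682 0.0844 0.099 ] 0.1031
scene lever y 0.1 29 [0.5688 0.0999 0.1011] 0.1048
scene lever y 0.115 34 [0.5696 0.1147 0.1034] 0.1075
scene lever y 0.13 42 [0.5696 0.1303 0.1054] 0.1103
scene lever y 0.14 73 [0.5723 0.141  0.1056] 0.1126
side lever y 0.085 16 [0.5715 0.086  0.1013] 0.1054
side lever y 0.1 16 [0.5708 0.1009 0.1027] 0.1056
side lever y 0.115 21 [0.5725 0.1152 0.1048] 0.1089
side lever y 0.13 20 [0.5724 0.1289 0.1074] 0.1107
side lever y 0.14 10 [0.573  0.1383 0.1067] 0.1092
side strap 0.06873758911348848 [(np.float64(0.553), np.float64(0.5771)), (np.float64(0.555), np.float64(0.5848))]
[ 0.5325 -0.0841  0.044 ]
wrist lever y 0.085 145 [0.5692 0.085  0.1002] 0.103
wrist lever y 0.1 161 [0.57   0.1002 0.1026] 0.1058
wrist lever y 0.115 195 [0.5706 0.1152 0.105 ] 0.1082
wrist lever y 0.13 234 [0.5713 0.1301 0.1072] 0.1113
wrist lever y 0.14 199 [0.5719 0.1388 0.1071] 0.1113
wrist strap 0.06896601209048184 [(np.float64(0.5758), np.float64(0.5758)), (np.float64(0.5541), np.float64(0.5782))]
[ 0.5337 -0.0398  0.044 ]
```

View pics/scene14z.png

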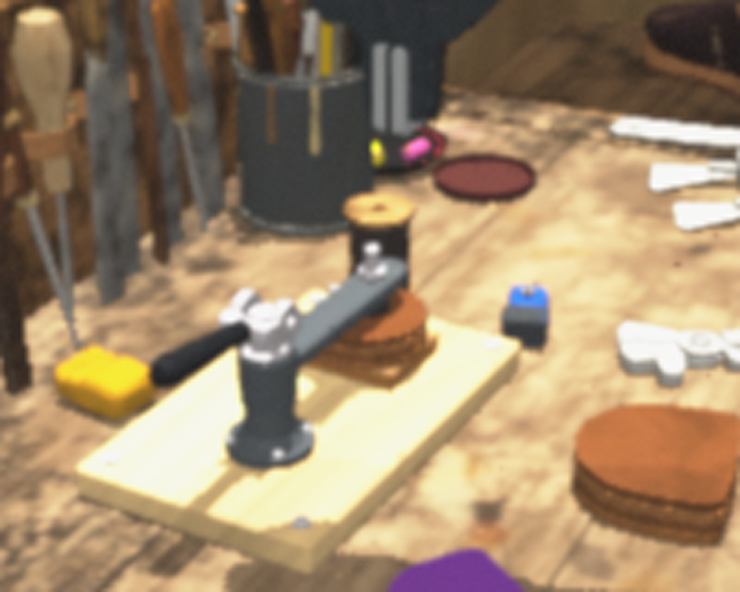

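View pics/side14z.png

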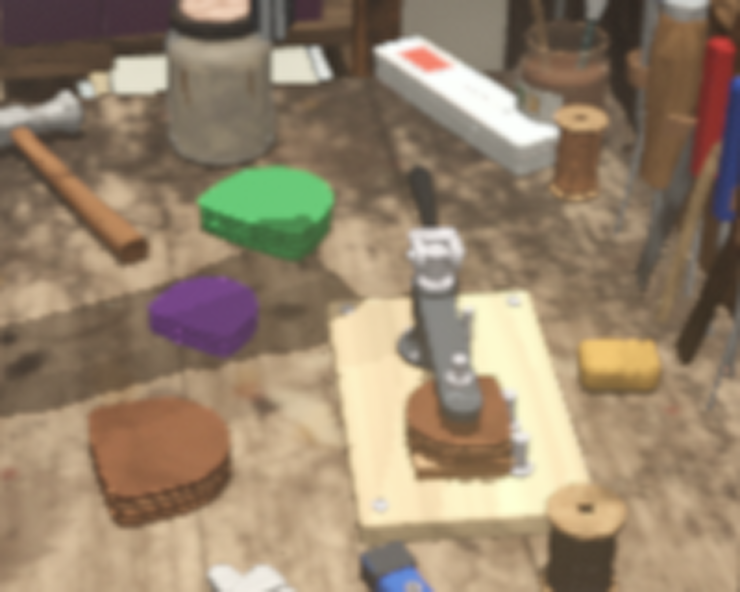

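View pics/wrist14.png

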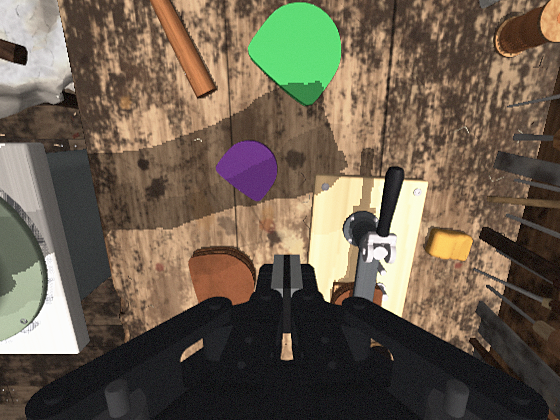

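Run:
```python
from h import *
print(status.observe()['force'], bot.job_done())
```

```text
the job is handed in; nothing more can be done
[ 0.81271482 -1.29883652  0.32843528] None
```

The heel lift is clamped in the jig and the job is handed in. It took about 19 s of the 58 s allowed, and nothing was gripped or picked up.

- **Heel lift:** I pushed it with the shut fingertips until both pins reacted at about 12.6 N. Its rounded edge then lay at x 0.532 m, against 0.5324 m expected for home. It was still there after clamping.
- **Strap:** I swung it over the lift with the back of a finger until the stop reacted at about 10 N. At the end its edge ran at a slope of about 0.057, matching the jig's 0.055. An earlier line fit gave about 0.024 rad off the stop, still under the 0.06 limit.
- **Cam lever:** I pushed it down until it would go no further. The last 2 mm of commanded push moved it under 1 mm and the force rose to about 36 N. From its slope it stands at roughly 1.42 rad (1.36 needed), and the strap dropped about 5 mm, its full travel.
- **Bystanders:** The last pictures show the spool, edge plane and beeswax apparently where they were; I did not measure them. The robot stands clear of everything.

The foot's contact force could not be measured. I infer it from the lever's and strap's full travel. No check failed.

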